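Sweep the cedar discs into the tray

TASK

Three pale cedar discs have been left scattered on the hallway ledge: with the fingers, sweep them across the ledge and in through the open side of the blue-rimmed tray, so that all three lie flat and wholly inside it. Push them only, never lift them off the ledge, and leave the jar, sunglasses case, shoehorn and orange shoe tree where they are.

Things in the scene. Friction and masses are not known exactly. Their poses are not given: they have to be found in the camera images.
- tray: low tray, fixed to the ledge: a blue rim on three sides, the fourth side fully open, and inside a grey lining flush with the ledge (no step at the mouth). Inside 110 mm deep (its x) and 200 mm wide (its y); rim 24 mm high, 8 mm thick. Origin at the centre of the inside, on the ledge surface; the open mouth is the side at x = -55 mm, from y = -100 to +100 mm; the back rim's inner face is at x = +55 mm; its +x points from the mouth to the back, so discs enter going along +x.
- disc_a: loose flat cedar shoe-freshener disc, pale wood with a small dark dot in the middle of its top, round, 36 mm in diameter, 16 mm thick, about 14 g, lying flat on the ledge (slides, does not roll). Origin at its centre, 8 mm above the ledge; z is its axis, up. The three discs are alike.
- disc_b: loose flat cedar shoe-freshener disc, pale wood with a small dark dot in the middle of its top, round, 36 mm in diameter, 16 mm thick, about 14 g, lying flat on the ledge (slides, does not roll). Origin at its centre, 8 mm above the ledge; z is its axis, up. The three discs are alike.
- disc_c: loose flat cedar shoe-freshener disc, pale wood with a small dark dot in the middle of its top, round, 36 mm in diameter, 16 mm thick, about 14 g, lying flat on the ledge (slides, does not roll). Origin at its centre, 8 mm above the ledge; z is its axis, up. The three discs are alike.
- jar: closed white ceramic jar with a blue lid, 70 mm in diameter, 80 mm high, loose; origin at the centre of its underside. To be left alone.
- case: closed black plastic sunglasses case, 160 mm (its x) by 66 mm (its y) by 44 mm high, loose; origin at the centre of its underside. To be left alone.
- shoehorn: steel spoon-shaped shoehorn lying flat along its x, reaching from -104 to +75 mm, 36 mm wide, 9 mm high; origin on the ledge. To be left alone.
- shoe_tree: orange silicone shoe tree lying along its x, from -130 mm (heel, with a small pull loop) to +120 mm (toe), 58 mm wide, 72 mm high; origin at the centre of its underside. To be left alone.
- key_box: closed, latched wooden key box, 156 mm (its x) by 226 mm (its y) by 126 mm high, fixed; origin at the centre of its underside. Not part of the job.
Mind the look-alikes: they are no part of the job. What is shaped like the disc_c but purple is not meant. Leave any red look-alike of the disc_a alone.

How it is judged:
By the outcome, as a careful person would: the job done as asked, in the order asked, and still so for the second after the job is handed in, with the robot touching nothing.
It also fails if it takes over 64 s, if anything falls off the work surface, if the arm or the gripper's body presses on something with over 40 N, if the wrist force passes 120 N, or if a joint passes its speed limit or range.

ROBOT

A 6-joint arm with a two-finger parallel gripper is mounted at the origin on the work surface. World frame = base frame: x ahead of the robot, y to its left, z up, the work surface at z = 0. Lengths are in m, angles in rad, forces in N, time in s.
With the tool pointing down it reaches from about 0.25 to 0.775 m from the base axis. Payload 4 kg.
Tool frame: the origin (TCP) lies midway between the tips of the shut fingers; the grasp point (between the pads) lies 19 mm behind it; z points along the fingers, x is the direction in which the jaws open and shut, and the axes are right-handed (so a half turn about z gives the same grasp; the last joint's range is limited). The gripper opens to 85 mm and grips with 20 to 120 N. Pads are 22 mm wide; open, the fingers measure 114 mm over their backs; the gripper's body (76 mm by 85 mm) begins 54 mm behind the grasp point. The pads swing forward as they close: fully open they stand 13 mm farther back than shut.
Start: joints at [-1.358, 0.087, 1.371, -0, 1.684, -0.103], TCP at [0.171, -0.523, 0.231] pointing down, gripper open.
Joint ranges: [-3.1, 3.1], [-0.76, 2.03], [0.27, 2.55], [-1.08, 4.22], [0.17, 2.65], [-2.57, 2.57]. Speed limits (rad/s): [2.79, 2.79, 3.14, 3.14, 3.14, 3.14].

INTERFACE

Orientations are given as a unit quaternion [x, y, z, w].
In Python, from station import telemetry, cams, order gives the robot as it stands.
- The arm moves only by the tool servo_tool, never from a script. Its argument "commands" is one flat list of numbers, 6 for each row, row after row: the shift along the tool's x, y, z in cm, then the turn, a rotation vector about the tool's x, y, z in rad. In form: [dx, dy, dz, rx, ry, rz, dx, dy, dz, rx, ry, rz, ...]. A call has 1 to 5 rows; each row is the pose to reach, as a shift and turn from the pose commanded when the call began, along the tool's axes at that moment; what a row does not reach only later rows make up. A row lasts 1/10 s, in which the tool goes at most 50 mm and 8.59 degrees, less where a joint would pass 70% of its speed; a pose out of reach is approached as far as the arm can. A call with a gripper value outside its range is refused whole. "jaw" is the opening, from 0 (shut) to 1 (fully open), set as the call begins (left out, the last holds). The fingers move at their own pace and stop on an object; the grip force is fixed at half the most. Time passes only in rows, so rows that repeat a pose let the fingers close. It gives the time, the measured TCP pose, the force and the opening at its end, in the units of the state.
- telemetry.state(): the state, without advancing time (a new reading comes with each control period).
- cams.snapshot(name): name is "scene" or "top"; returns the picture (420x560x3 uint8, blue, green, red); there is no depth.
- cams.calibration(name): a dict with "K" (3x3 intrinsics, pixels), "R" (3x3) and "t" (3): a world point X has camera coordinates R X + t. Camera axes: x right, y down, z forward; pixel columns grow to the right and rows downward; lengths in m; the calibration is good to about 2 mm. A picture is of the moment at which its call begins. calibration takes no time and is no camera call.
- order.sign_off(): hands the job in, once; it reports no verdict.
The state is a dict: "time": time; "q": joint angles; "joint_vel": joint speeds; "joint_torque": joint torques, N m; "eef_pos": TCP position; "ee_rot": TCP orientation; "contact_force": force on the tool from outside, world axes, zero at the start; "ft_torque": the same for the moment, N m; "opening": finger opening in m.
Only numpy, scipy, OpenCV 4.12 (cv2) and the standard library are available. Lean on these libraries where they do the work, as an engineer would, in place of code of your own. Each camera call takes 0.05 s, during which the arm holds its last target.

## Working session

There is one attempt and no reset: what is moved stays moved. The work goes in short steps, Python scripts to look and compute and a tool call to move; the robot and the scene stay as the last step left them, time stands still between calls to the robot, and variables do not carry over. Pictures are saved under pics/ and viewed, and the job is handed in when it is done.

Besides the shell and the picture viewer there is one more tool, called after "Emit:" as name(argument=value, ...) on one line, values as JSON. servo_tool: Moves the arm, as the interface text tells. Its arguments: {"type":"object","properties":{"commands":{"type":"array"},"jaw":{"type":"number"}},"required":["commands"]}

```bash
mkdir -p pics; ls; python3 - <<'E'
from station import telemetry,cams,order
import cv2
for n in ["scene","top"]:
    im=cams.snapshot(n); cv2.imwrite(f"pics/{n}0.png",im)
    c=cams.calibration(n); print(n,c)
print(telemetry.state())
E
```

```text
pics
scene {'K': array([[455.45921407,   0.        , 277.9423791 ],
       [  0.        , 455.45921407, 201.42084361],
       [  0.        ,   0.        ,   1.        ]]), 'R': array([[ 0.61334518,  0.78976919, -0.00850394],
       [ 0.64824431, -0.50952772, -0.56582754],
       [-0.45120615,  0.34153497, -0.82447976]]), 't': array([-0.37121735, -0.30846497,  1.51767476])}
top {'K': array([[452.08564559,   0.        , 262.74213731],
       [  0.        , 452.08564559, 213.68675526],
       [  0.        ,   0.        ,   1.        ]]), 'R': array([[-0.04820956, -0.99882681,  0.00456589],
       [-0.9753417 ,  0.04608939, -0.21583403],
       [ 0.21537038, -0.01485857, -0.97641939]]), 't': array([0.05844653, 0.5384787 , 1.07268212])}
{'time': 0.1, 'q': array([-1.35811149e+00,  8.78804506e-02,  1.37214129e+00,  4.08004022e-05,
        1.68363119e+00, -1.03066532e-01]), 'joint_vel': array([ 0.00172048,  0.00068312, -0.00402798, -0.0022636 ,  0.00203375,
        0.00017229]), 'joint_torque': array([ 2.50199766e-03, -3.53015041e+01, -3.14219213e+01, -2.84669841e-05,
        7.93972373e-03, -8.12432468e-07]), 'eef_pos': array([ 0.17071812, -0.52234068,  0.23023719]), 'ee_rot': array([ 8.09485553e-01, -5.87138892e-01, -7.53700585e-04, -7.02519599e-04]), 'contact_force': array([ 0.75344673,  0.30297106, -0.09303097]), 'ft_torque': array([-0.01679988, -0.01216876,  0.03868051]), 'opening': 0.08549392949615246}
```

View pics/scene0.png

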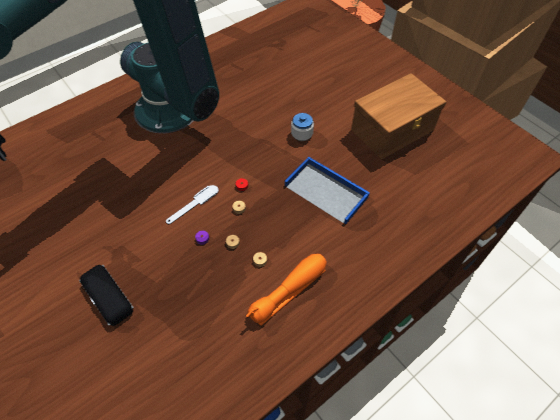

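View pics/top0.png

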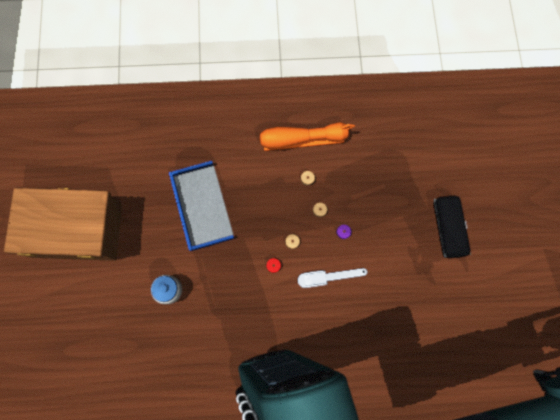

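Top view: the pale discs are near (308,177), (320,209) and (292,241). The red look-alike is at (274,265) and the purple one at (344,231). The tray is at (203,205) with its open side facing right. Next I'll measure these and check them in a crop.

```bash
cat > h.py <<'E'
import numpy as np,cv2
from station import telemetry,cams,order
def ray(n,uv,z):
    c=cams.calibration(n);K,R,t=c["K"],c["R"],c["t"]
    C=-R.T@t; d=R.T@np.linalg.solve(K,[uv[0],uv[1],1.]); return C+(z-C[2])/d[2]*d
def blobs(mask,amin=20):
    n,l,s,c=cv2.connectedComponentsWithStats(mask)
    return [(c[i],s[i,4],(l==i)) for i in range(1,n) if s[i,4]>=amin]
def masks(im):
    h=cv2.cvtColor(im,cv2.COLOR_BGR2HSV)
    return dict(pale=cv2.inRange(h,(12,60,150),(24,190,255)),
      red=cv2.inRange(h,(0,200,120),(4,255,255)), purple=cv2.inRange(h,(125,120,60),(150,255,255)),
      blue=cv2.inRange(h,(105,150,60),(124,255,255)),orange=cv2.inRange(h,(5,200,180),(14,255,255)))
def discs(n,im):
    m=masks(im)["pale"]; m=cv2.morphologyEx(m,cv2.MORPH_CLOSE,np.ones((3,3)))
    return [(c.round(1),a,ray(n,c,.014)[:2].round(4)) for c,a,_ in blobs(m) if a<400]
E
python3 - <<'E'
from h import *
for n in ["top","scene"]:
    im=cv2.imread(f"pics/{n}0.png")
    for d in discs(n,im): print(n,"pale",*d)
    M=masks(im)
    for k,z in [("red",.014),("purple",.014),("blue",.024),("orange",.036)]:
        for c,a,l in blobs(M[k],30):
            r=cv2.minAreaRect(np.argwhere(l)[:,::-1].astype(np.float32))
            print(n,k,c.round(1),a,ray(n,c,z)[:2].round(3),[ray(n,p,z)[:2].round(3).tolist() for p in cv2.boxPoints(r)])
a=cv2.imread("pics/top0.png")[120:300,160:380]; cv2.imwrite("pics/crop0.png",cv2.resize(a,None,fx=3.3,fy=3.3,interpolation=2))
E
```

```text
top pale [307.3 177. ] 147 [ 0.6446 -0.0909]
top pale [319.8 208.9] 140 [ 0.5561 -0.1174]
top pale [292.1 241.1] 153 [ 0.4748 -0.0399]
top red [273.3 265. ] 161 [0.416 0.012] [[0.435, 0.029], [0.433, -0.006], [0.397, -0.004], [0.399, 0.031]]
top purple [343.5 231.3] 156 [ 0.494 -0.174] [[0.511, -0.159], [0.51, -0.192], [0.476, -0.189], [0.477, -0.156]]
top blue [190.8 207.3] 505 [0.574 0.217] [[0.67, 0.278], [0.699, 0.162], [0.489, 0.11], [0.462, 0.223]]
top orange [302.7 134.5] 919 [ 0.756 -0.084] [[0.777, 0.031], [0.786, -0.22], [0.734, -0.219], [0.725, 0.029]]
top orange [316.8 142.8] 119 [ 0.731 -0.12 ] [[0.735, -0.077], [0.741, -0.168], [0.729, -0.168], [0.723, -0.077]]
scene pale [405.7   7.3] 82 [0.1074 1.0292]
scene pale [503.4  44.1] 164 [0.491  1.1378]
scene pale [238.6 205.2] 112 [ 0.4744 -0.0383]
scene pale [232. 240.] 117 [ 0.5554 -0.1164]
scene pale [259.6 257.5] 139 [ 0.6429 -0.0897]
scene red [241.4 183. ] 89 [0.416 0.013] [[0.391, 0.011], [0.411, 0.036], [0.437, 0.017], [0.418, -0.008]]
scene purple [201.5 236.5] 130 [ 0.496 -0.175] [[0.471, -0.179], [0.492, -0.152], [0.524, -0.172], [0.502, -0.199]]
scene blue [334.8 182.1] 477 [0.586 0.222] [[0.493, 0.112], [0.439, 0.23], [0.673, 0.274], [0.713, 0.161]]
scene blue [272.6 415.3] 83 [ 0.964 -0.293] [[0.958, -0.311], [0.959, -0.278], [0.972, -0.277], [0.971, -0.311]]
scene orange [287.8 285.8] 906 [ 0.758 -0.087] [[0.737, -0.213], [0.722, 0.035], [0.773, 0.032], [0.785, -0.212]]
scene orange [281.4 305.2] 66 [ 0.787 -0.13 ] [[0.785, -0.165], [0.78, -0.094], [0.788, -0.094], [0.793, -0.165]]
```

```bash
ls pics
```

```text
crop0.png
scene0.png
top0.png
```

View pics/crop0.png

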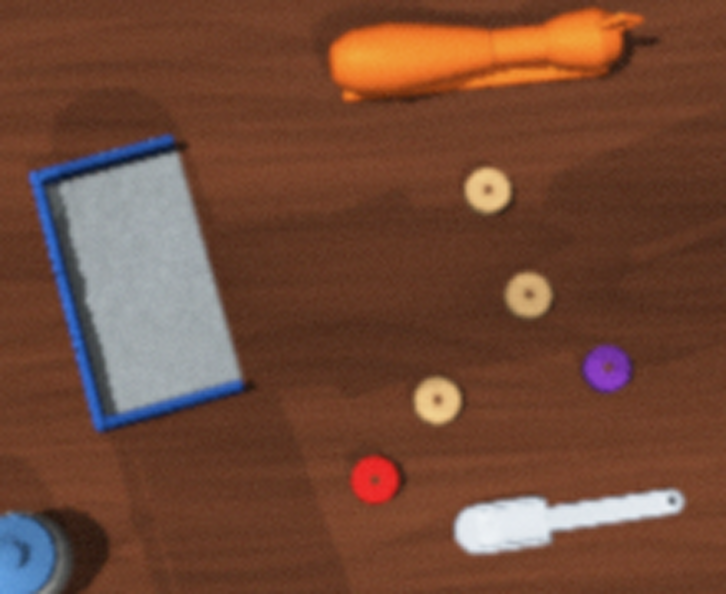

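The enlarged crop confirms it: three pale discs at crop (488,190), (528,294) and (437,400). The red (375,480) and purple (607,368) look-alikes are ruled out by colour. Next I'll compute the tray frame and the moves.

```bash
cat >> h.py <<'E'
from scipy.spatial.transform import Rotation as Ro
X=np.array([-.242,.970]);X/=np.linalg.norm(X);Y=np.array([-X[1],X[0]])
TC=np.array([.594,.136])+.055*X
def t2w(p): return TC+p[0]*X+p[1]*Y
def w2t(p): d=np.array(p)[:2]-TC; return np.array([d@X,d@Y])
def rows(targets):
    """targets: (x,y,z,heading deg) of TCP; heading=push dir; tool x at heading-90"""
    s=telemetry.state(); R0=Ro.from_quat(s["ee_rot"]); p0=s["eef_pos"]
    print("t",round(s["time"],2),"p",p0.round(4),"head",round(np.degrees(np.arctan2(*R0.apply([1,0,0])[[1,0]]))+90,1),"F",s["contact_force"].round(1),"op",round(s["opening"],4))
    out=[]
    for x,y,z,h in targets:
        a=np.radians(h-90); Rt=Ro.from_matrix(np.array([[np.cos(a),np.sin(a),0],[np.sin(a),-np.cos(a),0],[0,0,-1]]))
        d=R0.inv().apply(np.array([x,y,z])-p0)*100; r=(R0.inv()*Rt).as_rotvec()
        out+=[*d.round(2),*r.round(3)]
        print([*d.round(2).tolist(),*r.round(3).tolist()])
def behind(c,h,off,z=.005):
    a=np.radians(h); return (c[0]-off*np.cos(a),c[1]-off*np.sin(a),z,h)
D1=np.array([.644,-.0903]);D2=np.array([.5558,-.1169]);D3=np.array([.4746,-.039])
def head(a,b): d=np.array(b)-a; return np.degrees(np.arctan2(d[1],d[0]))
E
python3 - <<'E'
from h import *
for d in (D1,D2,D3): print(w2t(d).round(3))
im=cv2.imread("pics/top0.png");px=[(170.6,173),(190.9,250.3),(212.1,161.8),(233.6,236.4)]
for p in px: print(w2t(ray("top",p,.024)).round(3))
g=t2w((.02,-.06)); h=head(D1,g); print("h",h,g)
rows([behind(D1,h,.04,.10)])
E
```

```text
[-0.287  0.006]
[-0.291  0.098]
[-0.196  0.158]
[ 0.056 -0.105]
[0.057 0.108]
[-0.057 -0.104]
[-0.056  0.105]
h 91.81536731415201 [0.63406074 0.2232934 ]
t 0.1 p [ 0.1707 -0.5223  0.2302] head 18.1 F [ 0.8  0.3 -0.1] op 0.0855
[-22.5, -57.28, 13.08, -0.002, 0.002, -1.287]
```

Emit:
servo_tool(commands=[-22.5,-57.3,8,0,0,-1.287,-22.5,-57.3,8,0,0,-1.287,-22.5,-57.3,8,0,0,-1.287,-22.5,-57.3,8,0,0,-1.287,-22.5,-57.3,8,0,0,-1.287], jaw=0.28)

```text
time: 0.6
eef_pos: [0.363, -0.3634, 0.1984]
ee_rot: [0.969, -0.247, -0.0, -0.0]
contact_force: [0.5, 0.3, 0.2]
opening: 0.0238
```

```bash
python3 - <<'E'
from h import *
h=92; rows([behind(D1,h,.04,.10)])
E
```

```text
t 0.6 p [ 0.363  -0.3634  0.1984] head 61.4 F [0.5 0.3 0.2] op 0.0238
[13.63, -33.98, 9.84, -0.0, 0.0, -0.534]
```

Emit:
servo_tool(commands=[13.6,-34,9.8,0,0,-0.534,13.6,-34,9.8,0,0,-0.534,13.6,-34,9.8,0,0,-0.534,13.6,-34,9.8,0,0,-0.534,13.6,-34,9.8,0,0,-0.534])

```text
time: 1.1
eef_pos: [0.55, -0.2105, 0.1334]
ee_rot: [1.0, 0.015, -0.0, -0.0]
contact_force: [0.9, -1.9, -0.1]
opening: 0.0236
```

```bash
python3 - <<'E'
from h import *
h=92; rows([behind(D1,h,.04,.05),behind(D1,h,.04,.005)])
E
```

```text
t 1.1 p [ 0.55   -0.2105  0.1334] head 91.8 F [ 0.9 -1.9 -0.1] op 0.0236
[9.79, -7.72, 8.33, -0.0, 0.001, -0.004]
[9.79, -7.72, 12.83, -0.0, 0.001, -0.004]
```

Emit:
servo_tool(commands=[9.8,-7.7,4,0,0,-0.004,9.8,-7.7,4,0,0,-0.004,9.8,-7.7,4,0,0,-0.004,9.8,-7.7,6,0,0,-0.004,9.8,-7.7,6,0,0,-0.004])

```text
time: 1.6
eef_pos: [0.6427, -0.1306, 0.0697]
ee_rot: [1.0, 0.017, -0.004, -0.001]
contact_force: [-0.7, -0.7, -0.7]
opening: 0.0238
```

```bash
python3 - <<'E'
from h import *
h=92; rows([behind(D1,h,.04,.05),behind(D1,h,.04,.005)])
print(discs("top",cams.snapshot("top")))
E
```

```text
t 1.6 p [ 0.6427 -0.1306  0.0697] head 92.0 F [-0.7 -0.7 -0.7] op 0.0238
[0.29, -0.01, 1.97, -0.002, 0.008, 0.0]
[0.32, -0.0, 6.46, -0.002, 0.008, 0.0]
[(array([302.4, 175.7]), np.int32(26), array([ 0.6486, -0.0781])), (array([289.5, 239.8]), np.int32(85), array([ 0.4786, -0.0334]))]
```

Emit:
servo_tool(commands=[0.3,0,2,0,0.008,0,0.3,0,4,0,0.008,0,0.3,0,5.5,0,0.008,0,0.3,0,6.2,0,0.008,0,0.3,0,6.4,0,0.008,0])

```text
time: 2.15
eef_pos: [0.6471, -0.1326, 0.0099]
ee_rot: [1.0, 0.016, 0.003, -0.0]
contact_force: [0.1, -0.1, -0.1]
opening: 0.024
```

```bash
python3 - <<'E'
from h import *
h=92; g=t2w((.02,-.06))
rows([behind(D1,h,.04,.005),behind(g,h,.0244,.005)])
for n in ["scene","top"]: cv2.imwrite(f"pics/{n}1.png",cams.snapshot(n))
E
```

```text
t 2.15 p [ 0.6471 -0.1326  0.0099] head 91.9 F [ 0.1 -0.1 -0.1] op 0.024
[-0.16, -0.24, 0.49, -0.0, -0.007, -0.003]
[-0.15, -33.17, 0.5, -0.0, -0.007, -0.003]
```

View pics/scene1.png

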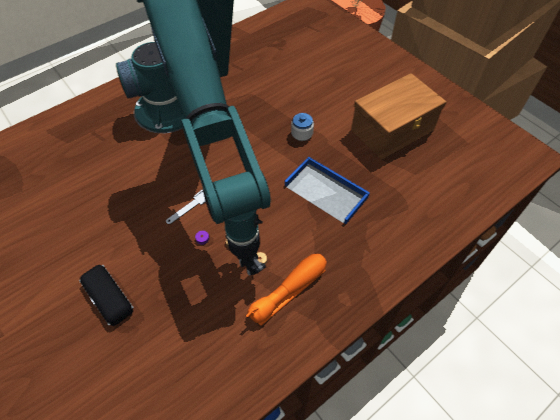

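The scene view shows the fingers standing behind disc 1 at (260,258), clear of the orange shoe tree. Starting the push.

Emit:
servo_tool(commands=[-0.2,-0.8,0.4,0,-0.007,0,-0.2,-2,0.4,0,-0.007,0,-0.2,-3.5,0.4,0,-0.007,0,-0.2,-5,0.4,0,-0.007,0,-0.2,-6.5,0.4,0,-0.007,0])

```text
time: 2.75
eef_pos: [0.6437, -0.0655, 0.0068]
ee_rot: [1.0, 0.017, 0.001, 0.0]
contact_force: [-0.4, -0.2, -0.4]
opening: 0.0236
```

```bash
python3 - <<'E'
from h import *
h=92; g=t2w((.02,-.06))
rows([behind(g,h,.0244,.006)])
im=cams.snapshot("scene");cv2.imwrite("pics/s2.png",im); print(discs("scene",im)); print(discs("top",cams.snapshot("top")))
E
```

```text
t 2.75 p [ 0.6437 -0.0655  0.0068] head 91.9 F [-0.4 -0.2 -0.4] op 0.0236
[0.02, -26.45, 0.07, 0.0, -0.001, -0.001]
[(array([405.6,   7.3]), np.int32(83), array([0.1075, 1.0287])), (array([503.4,  44.1]), np.int32(164), array([0.491 , 1.1378])), (array([237.4, 205.9]), np.int32(86), array([ 0.4743, -0.0422])), (array([232.6, 239.6]), np.int32(112), array([ 0.5555, -0.1144]))]
[(array([287.3, 177.6]), np.int32(76), array([ 0.6454, -0.0378]))]
```

Emit:
servo_tool(commands=[0,-2,0,0,0,0,0,-4,0,0,0,0,0,-6,0,0,0,0,0,-8,0,0,0,0,0,-10,0,0,0,0])

```text
time: 3.35
eef_pos: [0.6404, 0.0331, 0.0065]
ee_rot: [1.0, 0.016, 0.001, 0.0]
contact_force: [0.0, 0.3, 0.3]
opening: 0.0238
```

```bash
python3 - <<'E'
from h import *
h=92; g=t2w((.02,-.06))
rows([behind(g,h,.0244,.006)])
im=cams.snapshot("top");cv2.imwrite("pics/t3.png",im[100:300,120:400]); print(discs("top",im))
E
```

```text
t 3.35 p [0.6404 0.0331 0.0065] head 91.9 F [0.  0.3 0.3] op 0.0238
[0.0, -16.59, 0.04, 0.001, -0.001, -0.002]
[(array([250. , 182.7]), np.int32(100), array([0.6359, 0.0616])), (array([319.8, 206.2]), np.int32(82), array([ 0.5634, -0.1181])), (array([294.8, 240.3]), np.int32(78), array([ 0.4766, -0.047 ]))]
```

View pics/t3.png

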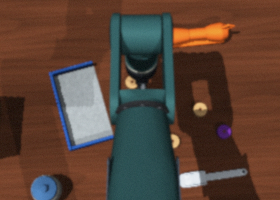

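The picture shows disc 1 ahead of the fingers at about crop (130,83), still nested and heading for the mouth. Continuing.

Emit:
servo_tool(commands=[0,-2,0,0,0,0,0,-4,0,0,0,0,0,-6,0,0,0,0,0,-8,0,0,0,0,0,-10,0,0,0,0])

```text
time: 3.9
eef_pos: [0.6371, 0.1326, 0.0064]
ee_rot: [1.0, 0.016, 0.001, 0.0]
contact_force: [0.3, -0.2, -0.2]
opening: 0.0242
```

```bash
python3 - <<'E'
from h import *
h=92; g=t2w((.02,-.06))
rows([behind(g,h,.0244,.006)])
im=cams.snapshot("top");cv2.imwrite("pics/t4.png",im[100:300,120:400]); print(discs("top",im))
E
```

```text
t 3.9 p [0.6371 0.1326 0.0064] head 91.9 F [ 0.3 -0.2 -0.2] op 0.0242
[-0.0, -6.63, 0.04, 0.001, -0.001, -0.002]
[(array([211.8, 186.9]), np.int32(60), array([0.6292, 0.1626])), (array([322.6, 208.3]), np.int32(74), array([ 0.5575, -0.125 ]))]
```

View pics/t4.png

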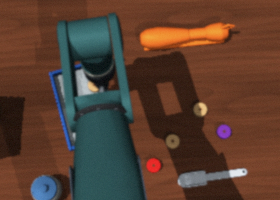

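Emit:
servo_tool(commands=[0,-1.8,0,0,0,0,0,-3.4,0,0,0,0,0,-4.8,0,0,0,0,0,-5.8,0,0,0,0,0,-6.4,0,0,0,0])

```text
time: 4.45
eef_pos: [0.6348, 0.1975, 0.0064]
ee_rot: [1.0, 0.017, 0.001, 0.0]
contact_force: [-0.4, -0.7, -0.4]
opening: 0.0237
```

Emit:
servo_tool(commands=[0,0.5,0,0,0,0,0,2.5,0,0,0,0,0,4,-3,0,0,0,0,6,-8,0,0,0,0,8,-12,0,0,0])

```text
time: 4.95
eef_pos: [0.6368, 0.115, 0.127]
ee_rot: [1.0, 0.016, -0.0, 0.0]
contact_force: [1.6, -0.3, 1.0]
opening: 0.0238
```

```bash
python3 - <<'E'
from h import *
g=t2w((.02,.0)); h=head(D2,g); print(h)
rows([behind(D2,h,.04,.10)])
for n in ["scene","top"]:
    im=cams.snapshot(n); cv2.imwrite(f"pics/{n}5.png",im); print([(d[0],d[2],w2t(d[2]).round(3)) for d in discs(n,im)])
E
```

```text
86.47785719674381
t 4.95 p [0.6368 0.115  0.127 ] head 91.9 F [ 1.6 -0.3  1. ] op 0.0238
[-9.23, 26.89, 2.73, 0.001, 0.001, 0.094]
[(array([405.6,   7.3]), array([0.1075, 1.0287]), array([0.929, 0.256])), (array([503.4,  44.1]), array([0.491 , 1.1378]), array([ 0.942, -0.143])), (array([346.2, 194.1]), array([0.6326, 0.2251]), array([ 0.022, -0.059])), (array([238.6, 205.2]), array([ 0.4745, -0.0383]), array([-0.195,  0.158])), (array([234.7, 239.6]), array([ 0.5588, -0.1101]), array([-0.285,  0.094]))]
[(array([318.9, 207.6]), array([ 0.5598, -0.1153]), array([-0.291,  0.094])), (array([292. , 240.9]), array([ 0.4754, -0.0396]), array([-0.197,  0.158]))]
```

View pics/scene5.png

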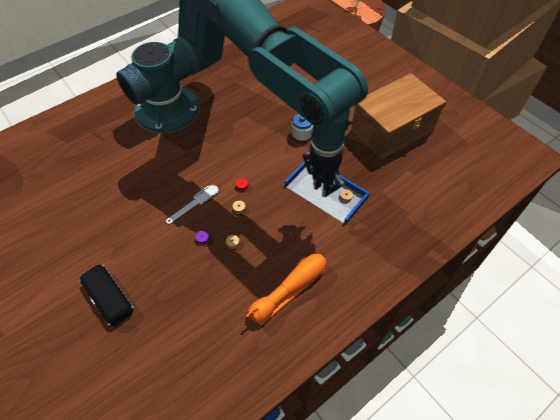

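Disc 1 lies in the tray at scene (346,194), tray frame (22,-59) mm. Now disc 2 at (233,241).

Emit:
servo_tool(commands=[-9.2,26.9,2.7,0,0,0.094,-9.2,26.9,2.7,0,0,0.094,-9.2,26.9,2.7,0,0,0.094,-9.2,26.9,2.7,0,0,0.094,-9.2,26.9,2.7,0,0,0.094])

```text
time: 5.55
eef_pos: [0.5634, -0.1239, 0.1023]
ee_rot: [1.0, -0.031, 0.0, 0.0]
contact_force: [0.4, 0.2, 0.1]
opening: 0.0239
```

```bash
python3 - <<'E'
from h import *
h=86.5; rows([behind(D2,h,.04,.006)])
E
```

```text
t 5.55 p [ 0.5634 -0.1239  0.1023] head 86.5 F [0.4 0.2 0.1] op 0.0239
[-0.81, 3.34, 9.63, 0.001, -0.001, -0.001]
```

Emit:
servo_tool(commands=[-0.8,3.3,1,0,0,0,-0.8,3.3,4,0,0,0,-0.8,3.3,7,0,0,0,-0.8,3.3,9,0,0,0,-0.8,3.3,9.6,0,0,0])

```text
time: 6.05
eef_pos: [0.552, -0.154, 0.0033]
ee_rot: [1.0, -0.031, -0.003, -0.001]
contact_force: [-0.3, -0.5, -0.1]
opening: 0.024
```

```bash
python3 - <<'E'
from h import *
h=86.5; g=t2w((.02,0))
rows([behind(D2,h,.04,.006),behind(g,h,.0244,.006)])
im=cams.snapshot("scene"); print([(d[0],d[2]) for d in discs("scene",im)]);cv2.imwrite("pics/s6.png",cv2.resize(im[130:330,130:400],None,fx=2.5,fy=2.5))
E
```

```text
t 6.05 p [ 0.552  -0.154   0.0033] head 86.4 F [-0.3 -0.5 -0.1] op 0.024
[0.15, 0.28, -0.27, -0.002, 0.005, -0.001]
[0.12, -33.91, -0.22, -0.002, 0.005, -0.001]
[(array([405.6,   7.3]), array([0.1075, 1.0287])), (array([503.4,  44.1]), array([0.491 , 1.1378])), (array([346.2, 194.1]), array([0.6326, 0.2251])), (array([238.6, 205.2]), array([ 0.4745, -0.0383])), (array([233. , 239.2]), array([ 0.5552, -0.1129]))]
```

View pics/s6.png

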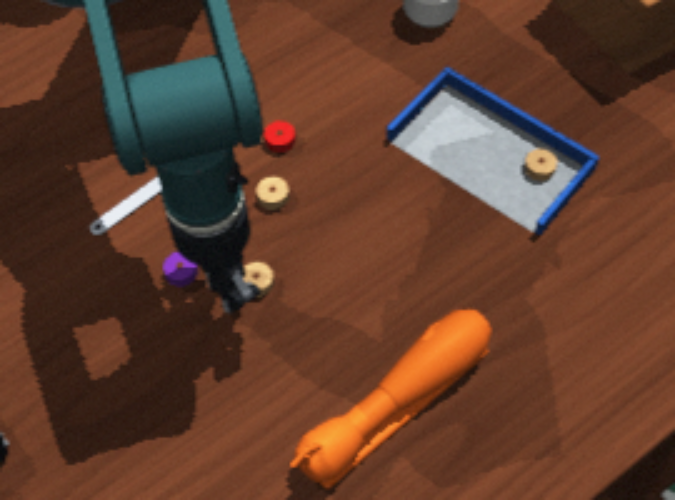

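The fingers are behind disc 2 at crop (257,277). The purple one at crop (180,268) hasn't moved. Pushing about 34 cm.

Emit:
servo_tool(commands=[0.1,-0.8,-0.2,0,0.005,0,0.1,-2,-0.2,0,0.005,0,0.1,-3.5,-0.2,0,0.005,0,0.1,-5.2,-0.2,0,0.005,0,0.1,-7,-0.2,0,0.005,0])

```text
time: 6.6
eef_pos: [0.5606, -0.0823, 0.0097]
ee_rot: [1.0, -0.03, 0.004, 0.0]
contact_force: [0.4, 0.3, 0.4]
opening: 0.0238
```

Emit:
servo_tool(commands=[0,-2,0,0,0,0,0,-4,0,0,0,0,0,-6,0,0,0,0,0,-8,0,0,0,0,0,-10,0,0,0,0])

```text
time: 7.1
eef_pos: [0.5663, 0.018, 0.0095]
ee_rot: [1.0, -0.03, 0.004, 0.0]
contact_force: [-0.2, -0.6, -1.0]
opening: 0.024
```

```bash
python3 - <<'E'
from h import *
h=86.5; g=t2w((.02,0))
rows([behind(g,h,.0244,.006)])
for n in ["top","scene"]:
    im=cams.snapshot(n); print([(d[0],d[2],d[1]) for d in discs(n,im)])
E
```

```text
t 7.1 p [0.5663 0.018  0.0095] head 86.6 F [-0.2 -0.6 -1. ] op 0.024
[-0.19, -16.66, 0.35, -0.0, -0.007, 0.002]
[(array([188.6, 186.3]), array([0.6337, 0.2238]), np.int32(133)), (array([256.2, 209.9]), array([0.5615, 0.0485]), np.int32(75))]
[(array([405.6,   7.3]), array([0.1075, 1.0287]), np.int32(83)), (array([503.4,  44.1]), array([0.491 , 1.1378]), np.int32(164)), (array([346.2, 194. ]), array([0.6324, 0.2251]), np.int32(97)), (array([238.6, 205.2]), array([ 0.4745, -0.0383]), np.int32(113))]
```

Emit:
servo_tool(commands=[0,-2,0.2,0,-0.006,0,0,-4,0.3,0,-0.006,0,-0.1,-6,0.3,0,-0.006,0,-0.1,-8,0.3,0,-0.006,0,-0.2,-10,0.3,0,-0.006,0])

```text
time: 7.7
eef_pos: [0.5703, 0.1165, 0.0061]
ee_rot: [1.0, -0.03, 0.0, 0.0]
contact_force: [-0.6, 0.6, 0.5]
opening: 0.024
```

```bash
python3 - <<'E'
from h import *
h=86.5; g=t2w((.02,0))
rows([behind(g,h,.0244,.006)])
im=cams.snapshot("top"); print([(d[0],d[2],d[1]) for d in discs("top",im)])
cv2.imwrite("pics/t7.png",cv2.resize(im[130:300,120:400],None,fx=2.5,fy=2.5))
E
```

```text
t 7.7 p [0.5703 0.1165 0.0061] head 86.5 F [-0.6  0.6  0.5] op 0.024
[-0.01, -6.8, 0.0, 0.0, -0.001, 0.0]
[(array([185.5, 186.8]), array([0.6326, 0.2319]), np.int32(58)), (array([218.1, 211.6]), array([0.5617, 0.1478]), np.int32(36)), (array([293.2, 236. ]), array([ 0.4879, -0.0435]), np.int32(21))]
```

View pics/t7.png

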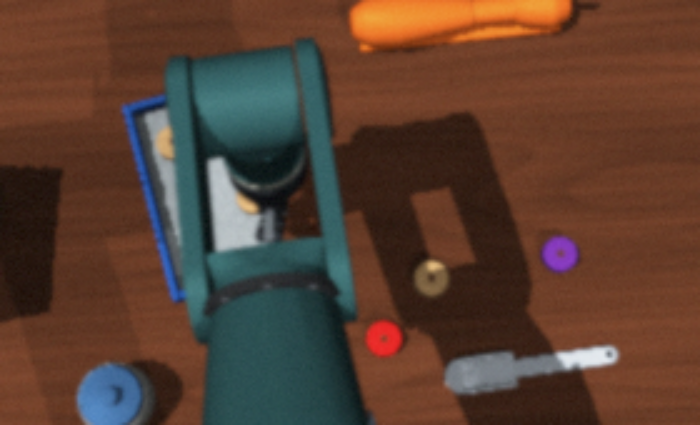

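Disc 2 is just inside the mouth at crop (247,203), still ahead of the fingers. I'll finish this push and back out.

Emit:
servo_tool(commands=[0,-1.8,0,0,0,0,0,-3.4,0,0,0,0,0,-4.8,0,0,0,0,0,-5.9,0,0,0,0,0,-6.6,0,0,0,0])

```text
time: 8.25
eef_pos: [0.5744, 0.1824, 0.0058]
ee_rot: [1.0, -0.03, 0.0, 0.0]
contact_force: [0.4, -0.5, -0.1]
opening: 0.0238
```

Emit:
servo_tool(commands=[0,0.5,0,0,0,0,0,2.5,0,0,0,0,0,4,-3,0,0,0,0,7,-8,0,0,0,0,10,-12,0,0,0])

```text
time: 8.75
eef_pos: [0.5678, 0.0852, 0.1197]
ee_rot: [1.0, -0.03, -0.001, 0.0]
contact_force: [1.2, 0.1, 0.6]
opening: 0.0237
```

```bash
python3 - <<'E'
from h import *
w=t2w((-.095,.06)); h=head(D3,w); print(h,w, t2w((.02,.06)))
rows([behind(D3,h,.042,.10)])
for n in ["scene","top"]:
    im=cams.snapshot(n); cv2.imwrite(f"pics/{n}8.png",im); print([(d[0],d[2],w2t(d[2]).round(3)) for d in discs(n,im)])
E
```

```text
59.78035391818996 [0.54546699 0.0826657 ] [0.51762953 0.19424561]
t 8.75 p [0.5678 0.0852 0.1197] head 86.5 F [1.2 0.1 0.6] op 0.0237
[-10.44, 16.71, 1.99, 0.001, 0.001, 0.467]
[(array([405.7,   7.3]), array([0.1074, 1.0292]), array([0.929, 0.256])), (array([503.4,  44.1]), array([0.491 , 1.1378]), array([ 0.942, -0.143])), (array([328.6, 183.7]), array([0.574 , 0.2101]), array([0.022, 0.001])), (array([346.2, 194.1]), array([0.6326, 0.2251]), array([ 0.022, -0.059])), (array([239.4, 204.8]), array([ 0.4746, -0.0357]), array([-0.193,  0.157]))]
[(array([188.6, 186.2]), array([0.6338, 0.2237]), array([ 0.02, -0.06])), (array([194.3, 207.5]), array([0.5754, 0.2096]), array([0.021, 0.   ])), (array([291.9, 241. ]), array([ 0.4753, -0.0394]), array([-0.196,  0.158]))]
```

View pics/scene8.png

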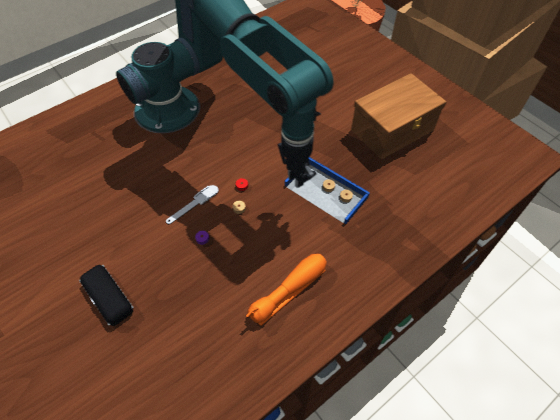

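Discs 1 and 2 lie at scene (346,194) and (329,184), both inside. Now disc 3 at (239,205), first on heading 60°.

Emit:
servo_tool(commands=[-10.4,16.7,2,0,0,0.465,-10.4,16.7,2,0,0,0.465,-10.4,16.7,2,0,0,0.465,-10.4,16.7,2,0,0,0.465,-10.4,16.7,2,0,0,0.465])

```text
time: 9.35
eef_pos: [0.4504, -0.0776, 0.0972]
ee_rot: [0.965, -0.263, -0.002, 0.001]
contact_force: [0.0, -0.0, 0.5]
opening: 0.0238
```

```bash
python3 - <<'E'
from h import *
rows([behind(D3,60,.042,.006)])
E
```

```text
t 9.35 p [ 0.4504 -0.0776  0.0972] head 59.4 F [ 0.  -0.   0.5] op 0.0238
[0.19, -0.39, 9.12, 0.003, 0.003, -0.01]
```

Emit:
servo_tool(commands=[0.2,-0.2,2,0,0,0,0.2,-0.2,4.5,0,0,0,0.2,-0.2,7,0,0,0,0.2,-0.2,8.5,0,0,0,0.2,-0.2,9,0,0,0])

```text
time: 9.85
eef_pos: [0.4556, -0.0724, 0.0066]
ee_rot: [0.966, -0.26, -0.002, -0.0]
contact_force: [0.4, 0.3, 0.9]
opening: 0.0242
```

```bash
python3 - <<'E'
from h import *
w=t2w((-.095,.057)); g=t2w((.02,.057))
o=.0244
P=[behind(D3,60,o,.006)]+[behind(D3+(w-D3)*f,60,o,.006) for f in (.1,.25,.4,.5)]
rows(P)
im=cams.snapshot("scene"); print([(d[0],d[2]) for d in discs("scene",im)]);cv2.imwrite("pics/s9.png",cv2.resize(im[130:330,130:400],None,fx=2.5,fy=2.5))
E
```

```text
t 9.85 p [ 0.4556 -0.0724  0.0066] head 59.9 F [0.4 0.3 0.9] op 0.0242
[-0.03, -1.4, 0.06, 0.001, 0.005, -0.002]
[-0.0, -2.83, 0.06, 0.001, 0.005, -0.002]
[0.03, -4.97, 0.05, 0.001, 0.005, -0.002]
[0.07, -7.12, 0.05, 0.001, 0.005, -0.002]
[0.09, -8.55, 0.05, 0.001, 0.005, -0.002]
[(array([405.6,   7.3]), array([0.1075, 1.0287])), (array([503.4,  44.1]), array([0.491 , 1.1378])), (array([328.6, 183.7]), array([0.574 , 0.2101])), (array([346.2, 194. ]), array([0.6326, 0.2251])), (array([238.5, 205.4]), array([ 0.4747, -0.0387]))]
```

View pics/s9.png

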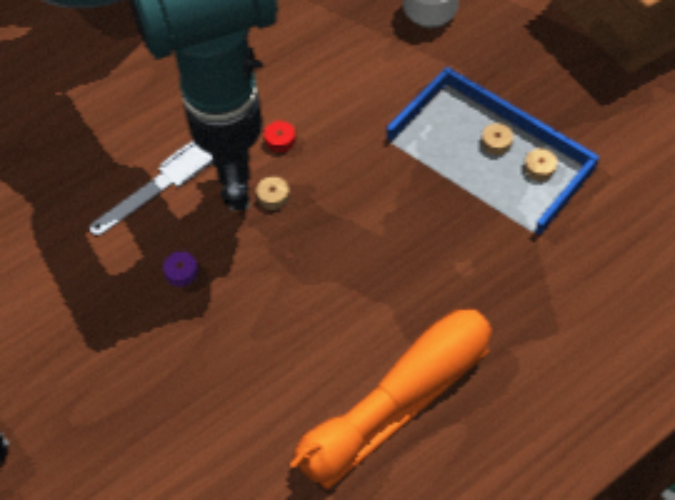

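The fingers are behind disc 3 at crop (272,192), and the red and shoehorn are clear. First leg of the push.

Emit:
servo_tool(commands=[0,-1,0,0,0.003,0,0,-2.2,0,0,0.003,0,0,-3.5,0,0,0.003,0,0,-5,0,0,0.003,0,0,-6.5,0,0,0.003,0])

```text
time: 10.4
eef_pos: [0.491, -0.0155, 0.0096]
ee_rot: [0.966, -0.26, 0.002, 0.0]
contact_force: [-0.2, 0.0, -0.1]
opening: 0.0243
```

```bash
python3 - <<'E'
from h import *
im=cams.snapshot("scene"); print([(d[0],d[2],d[1]) for d in discs("scene",im)][2:]);cv2.imwrite("pics/s10.png",cv2.resize(im[130:330,130:400],None,fx=2.5,fy=2.5))
print([(d[0],d[2],d[1]) for d in discs("top",cams.snapshot("top"))])
w=t2w((-.095,.057)); o=.0244
s=telemetry.state()["eef_pos"][:2]; c=s+o*np.array([np.cos(np.radians(60)),np.sin(np.radians(60))]); print("disc est",c,w2t(c),"w",w)
rows([behind(c+(w-c)*f,60,o,.006) for f in (.25,.5,.75,1)])
E
```

```text
[(array([328.6, 183.8]), array([0.5742, 0.21  ]), np.int32(94)), (array([346.2, 194. ]), array([0.6324, 0.2251]), np.int32(97)), (array([258.1, 203.1]), array([0.5026, 0.009 ]), np.int32(92))]
[(array([270.1, 136.8]), array([0.7624, 0.0019]), np.int32(20)), (array([188.5, 186.3]), array([0.6338, 0.2241]), np.int32(134)), (array([194.8, 207.6]), array([0.5751, 0.2083]), np.int32(136)), (array([267.7, 232.8]), array([0.4993, 0.0217]), np.int32(26))]
disc est [0.50343519 0.00620795] [-0.15900948  0.11928952] w [0.54837777 0.0833919 ]
t 10.5 p [ 0.4912 -0.0149  0.0094] head 60.0 F [ 0.4 -0.1  0.6] op 0.024
[0.01, -2.23, 0.34, -0.001, -0.004, 0.0]
[0.02, -4.47, 0.35, -0.001, -0.004, 0.0]
[0.03, -6.7, 0.35, -0.001, -0.004, 0.0]
[0.04, -8.93, 0.35, -0.001, -0.004, 0.0]
```

View pics/s10.png

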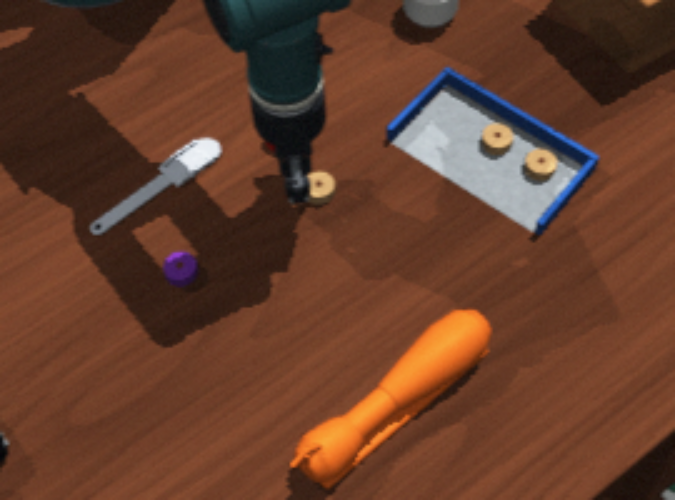

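Disc 3 is nested in the fingers at crop (318,187). I'll continue to the waypoint, then turn around the disc.

Emit:
servo_tool(commands=[0,-2,0.2,0,-0.003,0,0,-4.2,0.3,0,-0.003,0,0,-6.4,0.3,0,-0.003,0,0,-8,0.3,0,-0.003,0,0,-8.8,0.3,0,-0.003,0])

```text
time: 11.0
eef_pos: [0.5346, 0.0602, 0.006]
ee_rot: [0.966, -0.259, 0.0, 0.0]
contact_force: [-0.4, -0.4, -0.3]
opening: 0.0236
```

```bash
python3 - <<'E'
from h import *
im=cams.snapshot("scene"); print([(d[0],d[2],w2t(d[2]),d[1]) for d in discs("scene",im)][2:])
g=t2w((.02,.057)); o=.0244
s=telemetry.state()["eef_pos"][:2]; c=s+o*np.array([np.cos(np.radians(60)),np.sin(np.radians(60))]); print("disc est",c,w2t(c),"head",head(c,g))
H=[68,76,84,92,100]
rows([behind(c+f*np.array(X),h,o,.006) for f,h in zip((.002,.004,.008,.014,.02),H)])
E
```

```text
[(array([328.6, 183.8]), array([0.5742, 0.21  ]), array([0.02159213, 0.00129835]), np.int32(94)), (array([346.2, 194.1]), array([0.6326, 0.2251]), array([ 0.02210647, -0.05902002]), np.int32(98)), (array([290.1, 199.3]), array([0.5481, 0.0879]), array([-0.09055873,  0.05617826]), np.int32(66))]
disc est [0.54713203 0.08182021] [-0.09622339  0.05858914] head 103.22507764955373
t 11.05 p [0.5349 0.0607 0.006 ] head 59.9 F [ 0.8  1.1 -0.4] op 0.0237
[0.2, -0.17, 0.0, -0.001, -0.0, -0.141]
[0.39, -0.38, 0.0, -0.001, -0.0, -0.28]
[0.44, -0.79, 0.0, -0.001, -0.0, -0.42]
[0.32, -1.38, 0.01, -0.001, -0.0, -0.56]
[0.18, -2.01, 0.01, -0.001, -0.0, -0.699]
```

Emit:
servo_tool(commands=[0.2,-0.17,0,0,0,-0.14,0.4,-0.4,0,0,0,-0.28,0.44,-0.8,0,0,0,-0.42,0.32,-1.4,0,0,0,-0.56,0.18,-2,0,0,0,-0.7])

```text
time: 11.55
eef_pos: [0.5454, 0.0749, 0.0059]
ee_rot: [0.996, 0.089, -0.0, 0.0]
contact_force: [0.2, -0.6, -0.4]
opening: 0.0241
```

```bash
python3 - <<'E'
from h import *
im=cams.snapshot("scene"); print([(d[0],d[2],w2t(d[2]),d[1]) for d in discs("scene",im)][2:])
cv2.imwrite("pics/s11.png",cv2.resize(im[130:330,130:400],None,fx=2.5,fy=2.5))
g=t2w((.02,.057)); o=.0244
s=telemetry.state()["eef_pos"][:2]; c=s+o*np.array([np.cos(np.radians(100)),np.sin(np.radians(100))]); print("disc est",c,w2t(c),"head",head(c,g))
rows([behind(c+f*(g-c),h,o,.006) for f,h in ((.2,103),(.5,104),(1,104))])
E
```

```text
[(array([328.6, 183.7]), array([0.574 , 0.2101]), array([0.02173757, 0.00146819]), np.int32(95)), (array([346.2, 194.1]), array([0.6326, 0.2251]), array([ 0.02210647, -0.05902002]), np.int32(98))]
disc est [0.54143663 0.09983842] [-0.07736239  0.05975359] head 102.38844372661039
t 11.6 p [0.5457 0.0758 0.006 ] head 100.5 F [0.2 0.4 0.7] op 0.0238
[0.06, -1.95, -0.0, -0.0, 0.0, -0.044]
[0.01, -4.87, -0.0, -0.0, 0.0, -0.061]
[-0.15, -9.74, -0.0, -0.0, 0.0, -0.061]
```

View pics/s11.png

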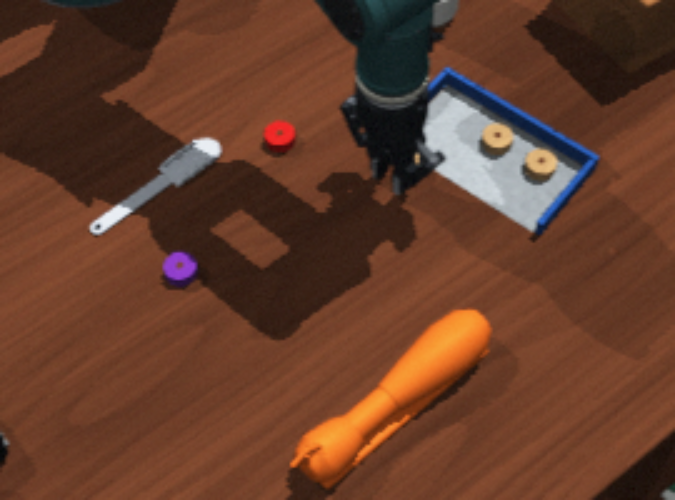

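Disc 3 is mostly hidden, with a pale sliver between the fingers at crop (418,158). The pushing geometry still holds, so I'll continue slowly into the tray.

Emit:
servo_tool(commands=[0.1,-1,0,0,0,-0.04,0.1,-2.2,0,0,0,-0.06,0.05,-3.6,0,0,0,-0.06,0,-5,0,0,0,-0.06,0,-6.3,0,0,0,-0.06])

```text
time: 12.1
eef_pos: [0.5342, 0.1392, 0.006]
ee_rot: [0.993, 0.117, -0.0, -0.0]
contact_force: [-0.5, 0.0, -0.4]
opening: 0.0237
```

```bash
python3 - <<'E'
from h import *
for n in ["scene","top"]:
    im=cams.snapshot(n); print([(d[0],d[2],w2t(d[2]),d[1]) for d in discs(n,im)])
cv2.imwrite("pics/t12.png",cv2.resize(im[130:300,120:400],None,fx=2.5,fy=2.5))
g=t2w((.02,.057)); o=.0244
rows([behind(g,104,o,.006)])
E
```

```text
[(array([405.7,   7.3]), array([0.1074, 1.0292]), array([0.92942506, 0.25591619]), np.int32(82)), (array([503.4,  44.1]), array([0.491 , 1.1378]), array([ 0.94193922, -0.14256381]), np.int32(164)), (array([328.6, 183.7]), array([0.574 , 0.2101]), array([0.02173757, 0.00146819]), np.int32(95)), (array([346.2, 194.1]), array([0.6326, 0.2251]), array([ 0.02210647, -0.05902002]), np.int32(98))]
[(array([209.9, 228.2]), array([0.5186, 0.1703]), array([-0.00346839,  0.06485478]), np.int32(54))]
t 12.2 p [0.5342 0.1398 0.006 ] head 103.5 F [ 0.1 -0.6  0.3] op 0.0238
[-0.02, -3.25, 0.0, -0.001, 0.0, -0.008]
```

View pics/t12.png

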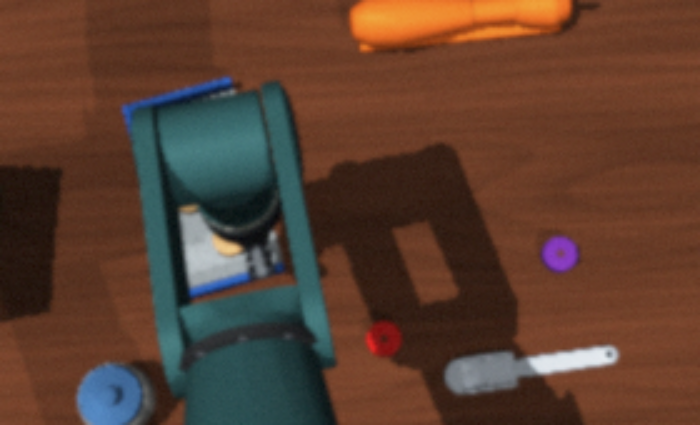

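Disc 3 is inside the mouth at crop (228,245), in front of the fingers. Pushing the last 3 cm, then backing out and up.

Emit:
servo_tool(commands=[0,-0.8,0,0,0,0,0,-1.7,0,0,0,0,0,-2.5,0,0,0,0,0,-3,0,0,0,0,0,-3.2,0,0,0,0])

```text
time: 12.7
eef_pos: [0.5272, 0.1693, 0.006]
ee_rot: [0.993, 0.117, -0.0, -0.0]
contact_force: [0.2, -0.3, -0.1]
opening: 0.024
```

Emit:
servo_tool(commands=[0,0.5,0,0,0,0,0,2.5,0,0,0,0,0,4.5,-3,0,0,0,0,8,-8,0,0,0,0,12,-13,0,0,0])

```text
time: 13.2
eef_pos: [0.5513, 0.0658, 0.1171]
ee_rot: [0.993, 0.117, -0.001, 0.0]
contact_force: [2.5, 0.3, -0.3]
opening: 0.024
```

Emit:
servo_tool(commands=[0,5,-4,0,0,0,0,10,-5,0,0,0,0,15,-5,0,0,0,0,20,-5,0,0,0,0,22,-5,0,0,0])

```text
time: 13.7
eef_pos: [0.6027, -0.1513, 0.1667]
ee_rot: [0.993, 0.115, 0.0, 0.001]
contact_force: [-0.1, -0.1, 0.4]
opening: 0.0239
```

```bash
python3 - <<'E'
from h import *
for n in ["scene","top"]:
    im=cams.snapshot(n); print([(d[0],d[2],w2t(d[2]),d[1]) for d in discs(n,im)])
    cv2.imwrite(f"pics/{n}13.png",im)
    M=masks(im)
    for k,z in [("red",.014),("purple",.014),("orange",.036)]:
        for c,a,l in blobs(M[k],30): print(n,k,c.round(1),ray(n,c,z)[:2].round(3))
print(telemetry.state()["time"],telemetry.state()["eef_pos"])
E
```

```text
[(array([405.6,   7.3]), array([0.1075, 1.0287]), array([0.92891572, 0.2559402 ]), np.int32(83)), (array([503.4,  44.1]), array([0.491 , 1.1378]), array([ 0.94193922, -0.14256381]), np.int32(164)), (array([312.6, 174.5]), array([0.5196, 0.1955]), array([0.0207401 , 0.05778449]), np.int32(92)), (array([328.6, 183.8]), array([0.5742, 0.21  ]), array([0.02159213, 0.00129835]), np.int32(94)), (array([346.2, 194.1]), array([0.6326, 0.2251]), array([ 0.02210647, -0.05902002]), np.int32(98))]
scene red [241.8 183. ] [0.416 0.014]
scene purple [201.5 236.6] [ 0.496 -0.175]
scene orange [289.8 283.8] [ 0.756 -0.08 ]
scene orange [281.5 305. ] [ 0.787 -0.13 ]
[(array([188.5, 186.3]), array([0.6338, 0.2241]), array([ 0.02084573, -0.05994227]), np.int32(134)), (array([194.9, 207.4]), array([0.5755, 0.2082]), array([0.01953098, 0.00047273]), np.int32(136)), (array([201., 228.]), array([0.5201, 0.1933]), array([0.0184845, 0.0578319]), np.int32(145))]
top red [273.3 265. ] [0.416 0.012]
top orange [293.  135.1] [ 0.755 -0.058]
top orange [317.9 142.5] [ 0.731 -0.123]
13.8 [ 0.60262525 -0.15257584  0.16576257]
```

View pics/top13.png

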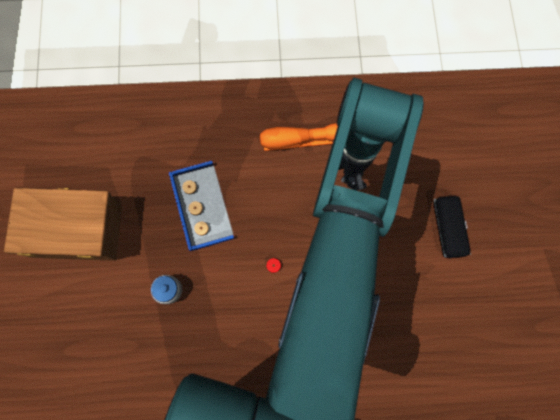

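View pics/scene13.png

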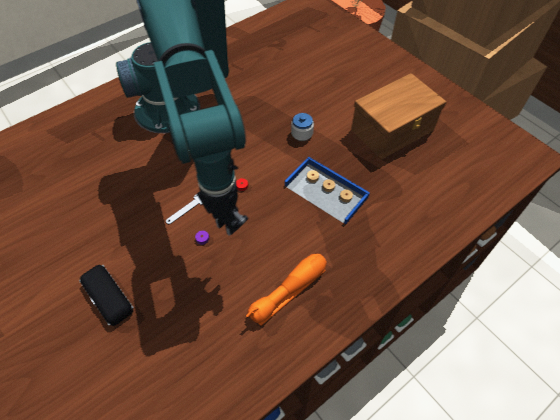

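Both views show the three pale discs lying flat in a row inside the tray, at top (188,186), (195,207) and (201,228). The other things haven't moved and the arm is clear. Settle briefly, then hand in.

Emit:
servo_tool(commands=[0,0,0,0,0,0,0,0,0,0,0,0,0,0,0,0,0,0])

```text
time: 14.1
eef_pos: [0.6025, -0.1457, 0.1664]
ee_rot: [0.993, 0.118, 0.0, -0.0]
contact_force: [-1.6, 1.1, 1.0]
opening: 0.0238
```

```bash
python3 - <<'E'
from h import *
print(telemetry.state()["joint_vel"].round(3)); print(order.sign_off())
E
```

```text
[ 0.006 -0.002 -0.002 -0.001 -0.002 -0.001]
the job is handed in; nothing more can be done
None
```

All three pale cedar discs are flat and wholly inside the tray. I handed the job in at about 14 s of the 64 s allowed. I pushed the discs one at a time, each nested between the partly open fingers, and never gripped or lifted one.

- **Disc positions:** the last pictures put the disc centres at about (21,-59), (21,1) and (20,58) mm in the tray frame. Each is at least 16 mm clear of the inner rim faces by these figures. The two camera views agree within about 2.5 mm, and my tray frame is good to about 4 mm.
- **Look-alikes:** the red and purple discs read the same positions as at the start. In the last pictures only the scene camera could see the purple one, because the arm hid it from above.
- **Other things:** the jar, case, shoehorn and shoe tree look unmoved. The shoe tree's measured centre shifted only because the arm and its shadow covered part of it. I checked the jar, case and shoehorn by eye only.
- **Forces:** the wrist force read under 3 N after every move, and the arm was clear of everything at hand-in. No check failed.

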